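# Hang oiled bun feet on the drying rail

## Robot

A 6-joint arm with a two-finger parallel gripper is mounted at the origin on the work surface. World frame = base frame: x ahead of the robot, y to its left, z up, the work surface at z = 0. Lengths are in mm, angles in rad, forces in N, time in s.
With the tool pointing down it reaches from about 300 to 775 mm from the base axis. Payload 14.6 kg.
Tool frame: the origin (TCP) lies on the mounting face of the last link; the fingertips stand 199 mm ahead of it and the grasp point (between the pads) lies 180 mm ahead of it; z points along the fingers, y is the line along which they close (so a half turn about z gives the same grasp; the last joint's range is limited). The gripper opens to 94 mm and grips with 3 to 60 N. Pads are 16 mm wide; open, the fingers measure 119 mm over their backs; the gripper's body (75 mm by 177 mm) begins 78 mm behind the grasp point.
Start: joints at [-1.328, 0.3, 1.521, -0, 1.321, -0.067], TCP at [167.671, -523.81, 404.646] pointing down, gripper open.
Joint ranges: [-3.03, 3.03], [-0.79, 2.21], [0.23, 2.52], [-1.04, 4.18], [0, 3.07], [-2.55, 2.55]. Speed limits (rad/s): [2.22, 2.22, 2.57, 3.14, 3.14, 3.14].

## Interface

Orientations are given as [roll, pitch, yaw] about the fixed x, y, z axes, in that order (R = Rz(yaw) Ry(pitch) Rx(roll)).
In Python, from cell import manip gives the robot as it stands. The module is installed in compiled form; this text tells all that it offers.
- The arm moves only by the shell command python3 -m creep 'ROWS' [FORCE]. ROWS is a JSON object of lists of equal length, an entry for each row: "slide": the shift along the world's x, y, z in cm, a list of three; "turn": the turn about the world's z in rad; "claw": the opening, from 0 (shut) to 1 (fully open). A call has 1 to 8 rows; each row shifts and turns the commanded pose from where the row before left it; what a row does not reach is not made up. A row lasts 1/8 s, in which the tool goes at most 62.5 mm and 10.7 degrees, less where a joint would pass 70% of its speed; a pose out of reach is approached as far as the arm can. A call with a gripper value outside its range is refused whole. The fingers move at their own pace and stop on an object; FORCE is the grip in N (left out, the last holds). Time passes only in rows, so rows that do not move let the fingers close. It gives the time, the measured TCP pose, the force, the opening and the grip force at its end, in the units of the state.
- manip.read_state(): the state, without advancing time (a new reading comes with each control period).
- manip.camera(name): name is "scene" or "top" or "wrist"; returns (picture, depth): 384x512x3 uint8, red, green, blue; 384x512 float32, mm along the optical axis (not along the pixel's ray), 0 where there is no reading.
- manip.calibration(name): a dict with "intrinsics" (3x3 intrinsics, pixels), "pose" (4x4, takes a point from camera to world coordinates). Camera axes: x right, y up, looking along -z (the intrinsics and any distortion apply to the point x, -y, -z); pixel columns grow to the right and rows downward; lengths in mm; the calibration is good to about 2 mm. A picture is of the moment at which its call begins: read the wrist's pose just before it. calibration takes no time and is no camera call; for the wrist camera it gives the pose at the moment of the call.
- manip.sign_off(): hands the job in; it is judged then, once.
Trained networks look in the newest picture that a camera, given by its name, has taken for a name from the list of things; names that differ only in an ending like _2 or _b are one class to them, and where a whole thing is asked for, a point or a joint stands for the part that bears it (a point fixed in the world has none). Each returns a list of dicts, best first, with "score" (0 to 1); they miss things now and then, are a little off and sometimes report something else, mostly with a low value. They report only what shows in the picture. A call takes as long as a camera call. They do not tell look-alikes from the thing itself.
- manip.cut_out(query, camera): "mask" (384x512 bool, what is visible of it) and "position" ([column, row] in pixels, amid what is visible of it).
The state is a dict: "clock": time; "joints": joint angles; "qd": joint speeds; "effort": joint torques, N m; "eef_pos": TCP position; "eef_rot": TCP orientation; "wrist_force": force on the tool from outside, world axes, zero at the start; "moment": the same for the moment, N m; "finger_gap": finger opening in mm; "finger_force": force on a finger pad.
Only numpy, scipy, OpenCV 4.12 (cv2) and the standard library are available. Lean on these libraries where they do the work, as an engineer would, in place of code of your own. Each camera call takes 0.05 s, during which the arm holds its last target. There are 200 camera calls.

## Task

The drying rail's blower is running: first switch it off at its red isolator handle, while all the wooden bun feet are still on the bench. With it off, hang every bun foot there is on the rail by pushing its snap hook sideways onto the bar until the gate flicks shut, so that each hangs free from the crown of its hook; then switch the blower back on, and finish when none swings any more. Do not disturb the oil tin, the sanding block or the stack of boards.

Things in the scene. Friction and masses are not known exactly. Their poses are not given: they have to be found in the camera images.
- rail_mid (a point): middle of the drying rail's level steel bar, 8 mm thick, axis 200 mm above the bench along this frame's y; x across the bar, z up. Fixed; place and yaw (within 0.25 rad) vary. Upright posts 18 mm thick at y = +200 and -200 mm, their knobs ending 19 mm above the bar's axis. Below: green blower plinth 150 (x) by 440 (y) mm, 40 mm high.
- isolator (a joint): angle of the blower's red rotary isolator handle: 0 = off, 1.57 = on, growing clockwise seen from above. An over-centre spring drives it to the nearer of the two ends (about 0.1 N m at the ends, none at the middle, 0.785 rad), so once past the middle it snaps home when let go.
- switch_box: grey isolator box, 100 x 120 mm and 95 mm high, fixed on the bench; origin at the centre of its underside, z up. The handle turns about its z axis. The handle's white mark points to the black tick on the +x side of the yellow dial when off, and to the red tick on the -y side when on.
- handle_grip (a point): middle of the red handle bar, on its vertical turning axis, 126 mm above the bench; turns with the handle. The bar is 64 mm long along this frame's x (white mark at its +x end), 14 mm wide along y, from 106 to 138 mm above the bench, over a round collar 40 mm wide (100 to 108 mm). Pinch it across its width from above.
- foot1: turned wooden bun foot 1 (may be absent), 60 mm wide, 50 mm high, upright on the bench, a steel snap hook on top and above that an orange grip block 14 (x) by 16 (y) mm, from 118 to 152 mm above the underside; 0.13 to 0.21 kg in all. Origin: centre of the underside; z up along the axis. The hook's flat plane is x-z, its mouth with the gate on the +x side, its spine on the -x side.
- foot1_seat (a point): where the bar's axis lies when foot 1 hangs: in the foot's frame x = 0, z = 108 mm, under the crown; axes as the foot's. To clip: bar along the foot's y, about 84 mm up; push the foot along its +x until the bar's axis is at about x = -12 mm or beyond (it meets the spine at -15): the gate flicks shut behind it; then lower till the bar lies under the crown.
- gate1 (a joint): opening angle of the sprung brass gate of foot 1's hook: 0 = shut, grows as its tip swings inwards, to -x only; hinged at x = +14 mm, 68 mm up, 24 mm long; pushed in with about 2 to 4 N. The hook is of 6 mm round steel: mouth between lower arm (70 mm up) and nose (95 mm up) at x = +14 mm, spine's axis at x = -22 mm, crown at x = 0, its underside 112 mm up.
- foot2: turned wooden bun foot 2 (may be absent), 60 mm wide, 50 mm high, upright on the bench, a steel snap hook on top and above that an orange grip block 14 (x) by 16 (y) mm, from 118 to 152 mm above the underside; 0.13 to 0.21 kg in all. Origin: centre of the underside; z up along the axis. The hook's flat plane is x-z, its mouth with the gate on the +x side, its spine on the -x side.
- foot2_seat (a point): where the bar's axis lies when foot 2 hangs: in the foot's frame x = 0, z = 108 mm, under the crown; axes as the foot's. To clip: bar along the foot's y, about 84 mm up; push the foot along its +x until the bar's axis is at about x = -12 mm or beyond (it meets the spine at -15): the gate flicks shut behind it; then lower till the bar lies under the crown.
- gate2 (a joint): opening angle of the sprung brass gate of foot 2's hook: 0 = shut, grows as its tip swings inwards, to -x only; hinged at x = +14 mm, 68 mm up, 24 mm long; pushed in with about 2 to 4 N. The hook is of 6 mm round steel: mouth between lower arm (70 mm up) and nose (95 mm up) at x = +14 mm, spine's axis at x = -22 mm, crown at x = 0, its underside 112 mm up.
- foot3: turned wooden bun foot 3 (may be absent), 60 mm wide, 50 mm high, upright on the bench, a steel snap hook on top and above that an orange grip block 14 (x) by 16 (y) mm, from 118 to 152 mm above the underside; 0.13 to 0.21 kg in all. Origin: centre of the underside; z up along the axis. The hook's flat plane is x-z, its mouth with the gate on the +x side, its spine on the -x side.
- foot3_seat (a point): where the bar's axis lies when foot 3 hangs: in the foot's frame x = 0, z = 108 mm, under the crown; axes as the foot's. To clip: bar along the foot's y, about 84 mm up; push the foot along its +x until the bar's axis is at about x = -12 mm or beyond (it meets the spine at -15): the gate flicks shut behind it; then lower till the bar lies under the crown.
- gate3 (a joint): opening angle of the sprung brass gate of foot 3's hook: 0 = shut, grows as its tip swings inwards, to -x only; hinged at x = +14 mm, 68 mm up, 24 mm long; pushed in with about 2 to 4 N. The hook is of 6 mm round steel: mouth between lower arm (70 mm up) and nose (95 mm up) at x = +14 mm, spine's axis at x = -22 mm, crown at x = 0, its underside 112 mm up.
- foot4: turned wooden bun foot 4 (may be absent), 60 mm wide, 50 mm high, upright on the bench, a steel snap hook on top and above that an orange grip block 14 (x) by 16 (y) mm, from 118 to 152 mm above the underside; 0.13 to 0.21 kg in all. Origin: centre of the underside; z up along the axis. The hook's flat plane is x-z, its mouth with the gate on the +x side, its spine on the -x side.
- foot4_seat (a point): where the bar's axis lies when foot 4 hangs: in the foot's frame x = 0, z = 108 mm, under the crown; axes as the foot's. To clip: bar along the foot's y, about 84 mm up; push the foot along its +x until the bar's axis is at about x = -12 mm or beyond (it meets the spine at -15): the gate flicks shut behind it; then lower till the bar lies under the crown.
- gate4 (a joint): opening angle of the sprung brass gate of foot 4's hook: 0 = shut, grows as its tip swings inwards, to -x only; hinged at x = +14 mm, 68 mm up, 24 mm long; pushed in with about 2 to 4 N. The hook is of 6 mm round steel: mouth between lower arm (70 mm up) and nose (95 mm up) at x = +14 mm, spine's axis at x = -22 mm, crown at x = 0, its underside 112 mm up.
- foot5: turned wooden bun foot 5 (may be absent), 60 mm wide, 50 mm high, upright on the bench, a steel snap hook on top and above that an orange grip block 14 (x) by 16 (y) mm, from 118 to 152 mm above the underside; 0.13 to 0.21 kg in all. Origin: centre of the underside; z up along the axis. The hook's flat plane is x-z, its mouth with the gate on the +x side, its spine on the -x side.
- foot5_seat (a point): where the bar's axis lies when foot 5 hangs: in the foot's frame x = 0, z = 108 mm, under the crown; axes as the foot's. To clip: bar along the foot's y, about 84 mm up; push the foot along its +x until the bar's axis is at about x = -12 mm or beyond (it meets the spine at -15): the gate flicks shut behind it; then lower till the bar lies under the crown.
- gate5 (a joint): opening angle of the sprung brass gate of foot 5's hook: 0 = shut, grows as its tip swings inwards, to -x only; hinged at x = +14 mm, 68 mm up, 24 mm long; pushed in with about 2 to 4 N. The hook is of 6 mm round steel: mouth between lower arm (70 mm up) and nose (95 mm up) at x = +14 mm, spine's axis at x = -22 mm, crown at x = 0, its underside 112 mm up.
- oil_tin: bystander: yellow tin 70 mm wide, 110 mm high, standing; origin under its centre.
- sanding_block: bystander: cork sanding block 60 x 100 mm, 32 mm high, lying; origin under its centre.
- board_stack: bystander: stack of three pale offcut boards 90 x 140 mm, 50 mm high; origin under its centre.
Mind the look-alikes: they are no part of the job. Several things have the shape of the switch_box; the one meant has the colours described above.

How it is judged:
By the outcome, as a careful person would: the job done as asked, in the order asked, and still so for the second after the job is handed in, with the robot touching nothing.
Of foot1, foot2, foot3, foot4, foot5 only 3 to 5 are there at a start; the rules pass over those that are not, and their reading is None.
At some moment in a run one of foot1, foot2, foot3, foot4, foot5 may be knocked a few centimetres aside while the robot is not near it.
It also fails if it takes over 210 s, if anything falls off the work surface, if the arm or the gripper's body presses on something with over 40 N, if the wrist force passes 120 N, or if a joint passes its speed limit or range.

## Working session

There is one attempt and no reset: what is moved stays moved. The work goes in short steps, Python scripts to look and compute and a shell command to move; the robot and the scene stay as the last step left them, time stands still between calls to the robot, and variables do not carry over. Pictures are saved under pics/ and viewed, at most 14 in all, crops included, and the job is handed in when it is done.

```bash
mkdir -p pics
cat > h.py <<'E'
import numpy as np, cv2
from cell import manip
def cloud(name):
    c=manip.calibration(name); im,d=manip.camera(name); K=np.array(c["intrinsics"]);T=np.array(c["pose"])
    v,u=np.mgrid[0:384,0:512]
    X=(u-K[0,2])/K[0,0]*d; Y=(v-K[1,2])/K[1,1]*d
    P=np.stack([X,-Y,-d,np.ones_like(d)],-1)@T.T
    P=P[...,:3]; P[d==0]=np.nan
    return im,d,P
def save(im,n,crop=None,s=1.5):
    if crop: im=im[crop[1]:crop[3],crop[0]:crop[2]]
    cv2.imwrite(f'pics/{n}.png',cv2.resize(im[...,::-1],None,fx=s,fy=s))
E
python3 - <<'E'
from h import *
print({k:np.round(v,3).tolist() for k,v in manip.read_state().items()})
for n in("top","scene"):
    im,d,P=cloud(n); save(im,n+'0'); print(n,np.round(manip.calibration(n)["pose"],2).tolist(), (d==0).mean(), [k for k in manip.calibration(n)])
    for q in("foot1","switch_box","handle_grip","oil_tin","sanding_block","board_stack"):
        for r in manip.cut_out(q,n)[:7]:
            m=r["mask"]; print(q,round(r["score"],2),np.round(r["position"]),m.sum(),np.round(np.nanmedian(P[m],0)),np.round(np.nanmax(P[m][:,2])) if m.any() else 0)
E
```

```text
{'clock': 0.0, 'joints': [-1.328, 0.3, 1.522, 0.0, 1.321, -0.067], 'qd': [-0.001, 0.004, 0.0, 0.001, 0.001, -0.001], 'effort': [0.001, -53.18, -35.274, 0.071, 0.024, -0.0], 'eef_pos': [167.669, -523.787, 404.077], 'eef_rot': [-3.14, -0.0, 0.31], 'wrist_force': [-0.55, 0.661, -0.444], 'moment': [0.028, -0.047, 0.024], 'finger_force': 0.0, 'finger_gap': 93.902}
top [[0.02, 0.98, -0.19, 318.96], [-1.0, 0.02, 0.0, 86.71], [0.01, 0.19, 0.98, 1321.65], [0.0, 0.0, 0.0, 1.0]] 0.004023234049479167 ['intrinsics', 'pose']
foot1 0.83 [236. 177.] 252 [633. 128.  43.] 155.0
foot1 0.76 [242. 235.] 241 [435. 117.  43.] 154.0
foot1 0.74 [198. 180.] 263 [633. 249.  43.] 156.0
foot1 0.55 [141. 213.] 157 [487. 415. 135.] 145.0
foot1 0.52 [223. 199.] 259 [546. 162.  42.] 157.0
foot1 0.52 [202. 232.] 245 [437. 235.  43.] 156.0
switch_box 0.79 [100. 251.] 1383 [365. 556.  96.] 143.0
switch_box 0.76 [149. 215.] 1374 [484. 404.  95.] 145.0
switch_box 0.75 [215. 128.] 1273 [794. 209.  95.] 143.0
switch_box 0.63 [151. 277.] 1414 [296. 383.  96.] 144.0
switch_box 0.25 [162. 166.] 1199 [660. 386.  49.] 60.0
swit
[... 872 characters left out ...]
. 229.] 1622 [326. 410.  83.] 144.0
switch_box 0.95 [230. 284.] 2360 [839. 231.  86.] 143.0
switch_box 0.94 [416. 266.] 2115 [404. 582.  81.] 143.0
switch_box 0.91 [348. 262.] 1981 [526. 432.  83.] 143.0
handle_grip 0.68 [420. 248.] 220 [378. 576. 126.] 143.0
handle_grip 0.6 [376. 213.] 163 [307. 397. 125.] 143.0
handle_grip 0.49 [230. 269.] 254 [817. 218. 126.] 143.0
oil_tin 0.87 [204. 254.] 791 [767.  75.  81.] 119.0
oil_tin 0.6 [278. 266.] 464 [649. 259.  41.] 155.0
oil_tin 0.49 [312. 236.] 394 [453. 246.  39.] 155.0
sanding_block 0.53 [202. 164.] 257 [ 362. -374.   29.] 208.0
sanding_block 0.21 [276. 264.] 492 [648. 258.  43.] 155.0
board_stack 0.71 [309. 294.] 1759 [680. 398.  49.] 57.0
```

View pics/top0.png

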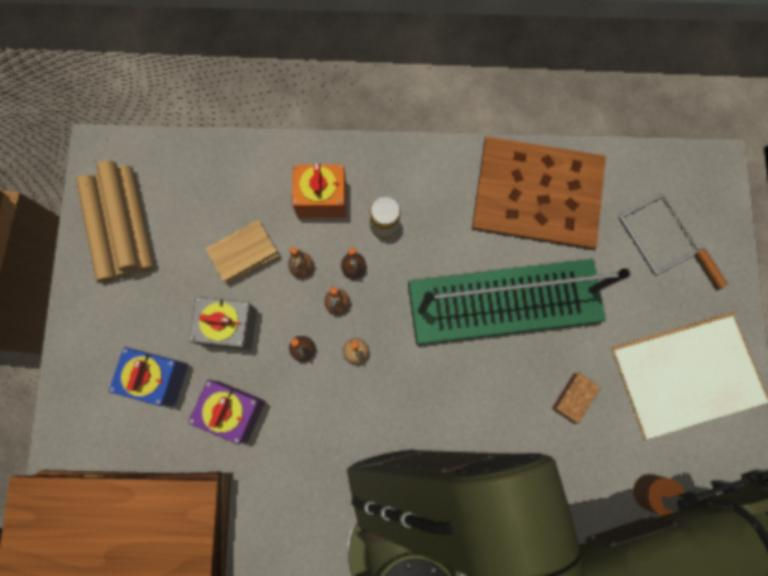

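View pics/scene0.png

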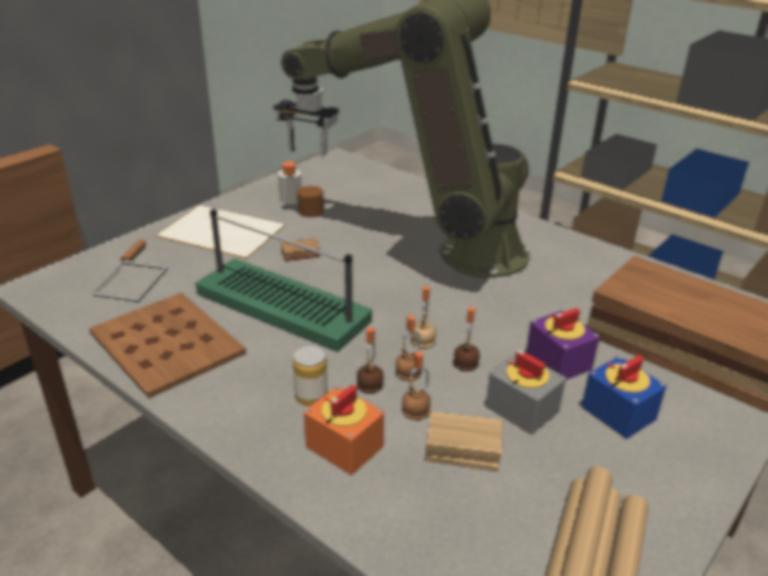

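Five feet stand at around (top view px /1.5) (200,175), (235,177), (224,200), (201,233), (237,235). The grey box is at (147,215) with its handle on, and the rail runs from (285,198) to (415,183).

Run:
```python
from h import *
A=[]
for n in("top","scene","wrist"):
    im,d,P=cloud(n)
    if n=="wrist": save(im,"w0"); c=manip.calibration(n); print(np.round(c["pose"],3).tolist(),c["intrinsics"]);
    else:
        K=manip.calibration(n)["intrinsics"]; print(n,K[0][0])
        m=(P[...,2]>150)&(P[...,2]<235)&(P[...,1]<60)&(P[...,1]>-420)&(P[...,0]>420)&(P[...,0]<680)
        Q=P[m]; b=Q[(Q[:,2]>192)&(Q[:,2]<212)]
        l=cv2.fitLine(b.astype(np.float32)[:,:2],cv2.DIST_HUBER,0,.01,.01).ravel(); print(n,len(b),l, "z",np.nanmedian(b[:,2]))
        t=(b[:,:2]-l[2:])@l[:2]; print("ends",l[2:]+t.min()*l[:2],l[2:]+t.max()*l[:2])
        # plinth
        hsv=cv2.cvtColor(im,cv2.COLOR_RGB2HSV); g=(hsv[...,0]>60)&(hsv[...,0]<90)&(hsv[...,1]>120)&(abs(P[...,2]-40)<8)&(P[...,1]<100)
        print("plinth",cv2.minAreaRect(P[g][:,:2].astype(np.float32)))
        # orange blocks
        o=((hsv[...,0]<15)&(hsv[...,1]>140)&(P[...,2]>115)&(P[...,2]<160)&(P[...,1]>50)).astype(np.uint8)
        k,L,S,C=cv2.connectedComponentsWithStats(o)
        for i in range(1,k):
            if S[i,4]>4: q=P[L==i]; print(n,S[i,4],np.round(C[i]),np.round(np.median(q,0)),np.round(q.min(0)),np.round(q.max(0)))
```

```text
top 377.023789448694
top 340 [ 1.4622355e-01 -9.8925155e-01  5.6197729e+02 -2.2797356e+02] z 203.16242146717195
ends [531.37667708 -20.95006562] [ 590.23311002 -419.13366677]
plinth ((611.415771484375, -316.27191162109375), (219.85159301757812, 104.49988555908203), 86.09593963623047)
top 80 [211. 120.] [805. 212. 137.] [778. 205. 117.] [838. 220. 143.]
top 26 [196. 168.] [636. 252. 149.] [630. 246. 129.] [645. 259. 158.]
top 27 [234. 168.] [638. 130. 151.] [633. 121. 126.] [647. 137. 157.]
top 25 [222. 194.] [552. 166. 151.] [546. 156. 128.] [558. 173. 157.]
top 84 [142. 213.] [489. 420. 137.] [481. 385. 116.] [497. 448. 142.]
top 26 [197. 228.] [442. 241. 150.] [434. 233. 132.] [449. 249. 154.]
top 23 [236. 230.] [439. 118. 151.] [433. 112. 128.] [445. 125. 156.]
top 90 [ 89. 252.] [362. 573. 137.] [340. 560. 117.] [396. 587. 143.]
top 105 [145. 276.] [293. 394. 136.] [268. 378. 115.] [326. 409. 143.]
top 9075 [ 72. 351.] [ 67. 600. 123.] [-26. 387. 115.] [160. 811. 131.]
scene 489.426635257586
scene 238 [ 1.4036199e-01 -9.9010026e-01  5.6122784e+02 -2.0592088e+02] z 204.53704703109
[... 302 characters left out ...]
] [333. 409. 146.]
scene 30 [274. 215.] [556. 169. 143.] [552. 160. 125.] [563. 174. 155.]
scene 32 [246. 223.] [646. 132. 144.] [636. 127. 123.] [651. 137. 157.]
scene 47 [278. 239.] [645. 255. 142.] [638. 245. 123.] [651. 262. 158.]
scene 154 [353. 242.] [496. 422. 130.] [482. 390. 116.] [505. 448. 143.]
scene 115 [420. 244.] [373. 576. 134.] [337. 563. 115.] [403. 586. 144.]
scene 154 [229. 266.] [815. 217. 132.] [781. 205. 115.] [846. 222. 144.]
[[0.304, 0.913, 0.271, 246.802], [-0.953, 0.292, 0.087, -498.128], [0.0, -0.285, 0.959, 385.342], [0.0, 0.0, 0.0, 1.0]] [[323.55989742   0.         261.67833638]
 [  0.         323.55989742 193.79002493]
 [  0.           0.           1.        ]]
```

View pics/w0.png

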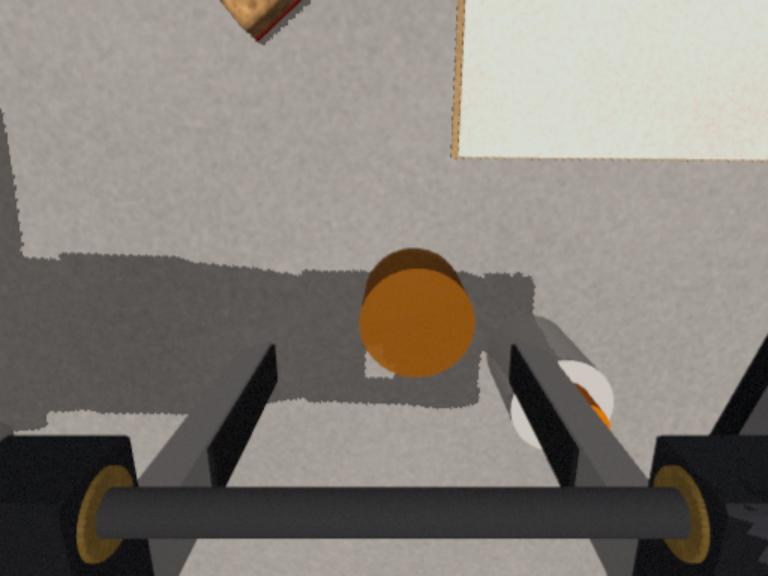

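The wrist view shows the orange pot under the gripper, so it is clear to move. I'm going to the grey box.

```bash
python3 -m creep '{"slide":[[2.0,4.0,1.5],[2.0,4.7,1.5],[2.0,4.7,1.5],[2.0,4.7,1.5],[2.0,4.7,0],[2.0,4.7,0],[2.0,4.7,0],[2.0,4.7,0]],"turn":[0.08,0.08,0.08,0.08,0.08,0.08,0.08,0.08],"claw":[1,1,1,1,1,1,1,1]}'
python3 -m creep '{"slide":[[2.0,4.7,0],[2.0,4.7,0],[2.0,4.7,0],[2.0,4.7,0],[2.0,4.7,0],[2.0,4.7,0],[2.0,4.7,0],[2.0,4.7,0]],"turn":[0.08,0.08,0.08,0.08,0.08,0.08,0.08,0.08],"claw":[1,1,1,1,1,1,1,1]}'
python3 -m creep '{"slide":[[0,4.7,0],[0,4.7,0],[0,4.7,0],[0,4.7,0],[0,0,0]],"turn":[0,0,0,0,0],"claw":[1,1,1,1,1]}'
python3 - <<'E'
from h import *
im,d,P=cloud("wrist"); save(im,"w1"); s=manip.read_state(); print(s["clock"],s["eef_pos"],s["eef_rot"])
for r in manip.cut_out("handle_grip","wrist")[:3]:
    m=r["mask"]; q=P[m]; q=q[(q[:,2]>128)&(q[:,2]<146)][:,:2].astype(np.float32); print(r["score"],r["position"],len(q)); 
    if len(q)>20: print(cv2.minAreaRect(q), np.median(q,0))
E
```

```text
clock: 1.85
eef_pos: [327.8, -153.2, 464.9]
eef_rot: [3.141, -0.0, 0.952]
wrist_force: [1.4, -0.3, 1.0]
finger_gap: 93.9
finger_force: 0.0
clock: 2.85
eef_pos: [488.0, 222.9, 464.7]
eef_rot: [3.141, -0.0, 1.593]
wrist_force: [0.3, -1.1, -0.2]
finger_gap: 93.9
finger_force: 0.0
clock: 3.48
eef_pos: [487.1, 411.6, 463.5]
eef_rot: [-3.14, 0.001, 1.593]
wrist_force: [-0.5, -0.4, -0.5]
finger_gap: 94.1
finger_force: 0.0
3.525 [487.44490627 410.12256422 463.87214947] [-3.14078447e+00  6.97782068e-04  1.59148928e+00]
0.96 [264.7, 175.1] 899
((490.1153869628906, 419.1555480957031), (62.535667419433594, 14.011663436889648), 85.03567504882812) [490.00223 421.18494]
0.64 [143.8, 12.7] 556
((374.5517578125, 567.2186279296875), (53.0462646484375, 11.682343482971191), 0.5730692744255066) [386.57758 568.07623]
0.6 [80.3, 191.2] 1101
((298.0389099121094, 396.9958190917969), (14.285736083984375, 63.486900329589844), 69.02945709228516) [299.36453 398.20508]
```

View pics/w1.png

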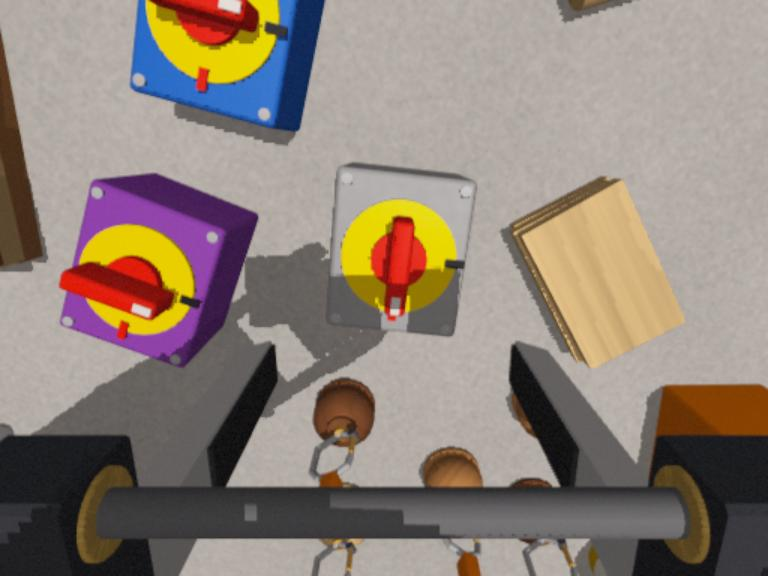

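The grey box shows its bar at px (266,175), white mark toward the gripper side (on).

```bash
python3 -m creep '{"slide":[[0.3,0.9,-2.3],[0,0,-5],[0,0,-5],[0,0,-3],[0,0,0],[0,0,0],[0,0,0],[0,0,0]],"turn":[-0.108,0,0,0,0,0,0,0],"claw":[1,1,1,1,1,0,0,0]}' 30
python3 -m creep '{"slide":[[0,0,0],[0,0,0],[0,0,0]],"turn":[0,0,0],"claw":[0,0,0]}'
```

```text
clock: 4.58
eef_pos: [490.7, 418.1, 312.7]
eef_rot: [3.14, -0.001, 1.482]
wrist_force: [0.3, -0.8, -0.5]
finger_gap: 67.5
finger_force: 0.0
clock: 4.95
eef_pos: [490.7, 418.2, 311.6]
eef_rot: [-3.142, 0.0, 1.482]
wrist_force: [-0.5, -0.4, -0.7]
finger_gap: 37.4
finger_force: 0.0
```

```bash
python3 -m creep '{"slide":[[0,0,0],[0,0,0],[0,0,0],[0,0,0]],"turn":[0,0,0,0],"claw":[0,0,0,0]}'
python3 -m creep '{"slide":[[0,0,0],[0,0,0],[0,0,0],[0,0,0],[0,0,0],[0,0,0],[0,0,0],[0,0,0]],"turn":[0.17,0.17,0.17,0.17,0.17,0.17,0.17,0.17],"claw":[0,0,0,0,0,0,0,0]}'
python3 -m creep '{"slide":[[0,0,0],[0,0,0]],"turn":[0.17,0],"claw":[0,0]}'
```

```text
clock: 5.45
eef_pos: [490.6, 418.2, 311.6]
eef_rot: [-3.141, 0.0, 1.482]
wrist_force: [-1.7, -0.3, 0.6]
finger_gap: 14.0
finger_force: 30.0
clock: 6.45
eef_pos: [490.4, 418.1, 311.6]
eef_rot: [-3.141, -0.001, 2.847]
wrist_force: [-5.1, -2.1, 1.9]
finger_gap: 14.1
finger_force: 30.0
clock: 6.7
eef_pos: [490.4, 418.1, 311.6]
eef_rot: [-3.141, -0.001, 3.015]
wrist_force: [-5.1, -2.8, 2.2]
finger_gap: 13.7
finger_force: 30.0
```

```bash
python3 -m creep '{"slide":[[0,0,0],[0,0,0],[0,0,0],[0,0,5],[0,0,5],[0,0,5],[0,0,0]],"turn":[0,0,0,0,0,0,0],"claw":[0.6,0.6,0.6,0.6,0.6,0.6,0.6]}'
python3 - <<'E'
from h import *
im,d,P=cloud("wrist"); save(im,"w2",(100,60,400,300),1.5)
for r in manip.cut_out("handle_grip","wrist")[:3]:
    m=r["mask"]; q=P[m]; q=q[(q[:,2]>128)&(q[:,2]<146)][:,:2].astype(np.float32)
    if len(q)>20: print(cv2.minAreaRect(q), np.median(q,0))
E
python3 -m creep '{"slide":[[2.2,-4.8,0],[2.2,-4.8,0],[2.2,-4.8,0],[2.2,-4.8,0],[2.2,-4.8,0],[0,0,0]],"turn":[0,0,0,0,0,0],"claw":[1,1,1,1,1,1]}'
python3 - <<'E'
from h import *
im,d,P=cloud("wrist"); save(im,"w3"); s=manip.read_state(); print(s["clock"],s["eef_pos"],s["eef_rot"])
hsv=cv2.cvtColor(im,cv2.COLOR_RGB2HSV)
o=((hsv[...,0]<15)&(hsv[...,1]>140)&(P[...,2]>140)&(P[...,2]<158)).astype(np.uint8)
k,L,S,C=cv2.connectedComponentsWithStats(o)
for i in range(1,k):
    if S[i,4]<30: continue
    c=np.median(P[L==i],0); rect=cv2.minAreaRect(P[L==i][:,:2].astype(np.float32)); c[:2]=rect[0]
    near=np.linalg.norm(P[...,:2]-c[:2],axis=-1)<33
    h=P[near&(P[...,2]>62)&(P[...,2]<116)]-c
    h2=h[:,:2]; l=cv2.fitLine(h2.astype(np.float32),cv2.DIST_HUBER,0,.01,.01).ravel()
    t=h2@l[:2]; body=P[near&(P[...,2]>20)&(P[...,2]<52)]
    print(np.round(c),S[i,4],[np.round(x,2) for x in rect[1:]],len(h),"dir",round(float(np.arctan2(l[1],l[0])),3),"ext",np.round(np.percentile(t,[2,98]),1), "off",np.round(l[2:],1))
E
```

```text
clock: 7.58
eef_pos: [490.4, 418.0, 466.1]
eef_rot: [3.136, 0.005, 3.012]
wrist_force: [-0.0, 1.2, -0.5]
finger_gap: 56.8
finger_force: 0.0
((373.5693359375, 572.6864624023438), (13.881084442138672, 53.32695007324219), 76.9120864868164) [372.7766  571.15125]
((326.03973388671875, 386.8668518066406), (5.2108001708984375, 13.144885063171387), 0.7254183888435364) [326.22272 387.7639 ]
clock: 8.43
eef_pos: [601.9, 175.3, 459.6]
eef_rot: [-3.14, -0.003, 3.008]
wrist_force: [-0.6, 0.9, 0.2]
finger_gap: 94.3
finger_force: 0.0
8.475 [601.23598563 177.01432205 459.88184492] [-3.14071201e+00 -2.49359172e-03  3.00931056e+00]
[440. 120. 151.] 305 [array([13.9 , 15.65]), np.float64(24.38)] 210 dir 0.43 ext [-9.5 17.2] off [9.8 5.2]
[553. 166. 152.] 189 [array([15.76, 13.99]), np.float64(67.81)] 123 dir -0.402 ext [-24.7  14.2] off [-13.5   5.9]
[634. 253. 146.] 85 [array([ 8.25, 17.56]), np.float64(10.22)] 340 dir -0.453 ext [-20.4  20. ] off [-1.3  2.3]
[637. 132. 146.] 79 [array([17.25,  9.74]), np.float64(71.93)] 303 dir 0.365 ext [-21.9  17.9] off [-3.4 -3.2]
```

View pics/w3.png

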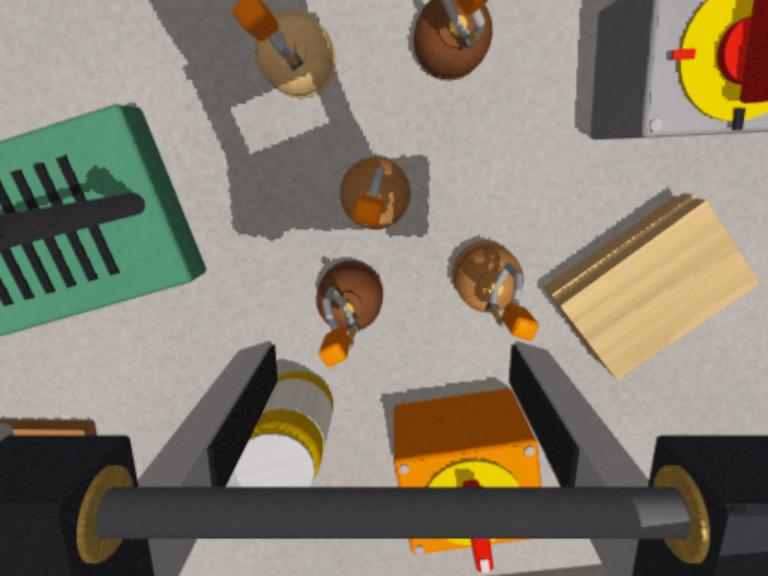

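View pics/w2.png

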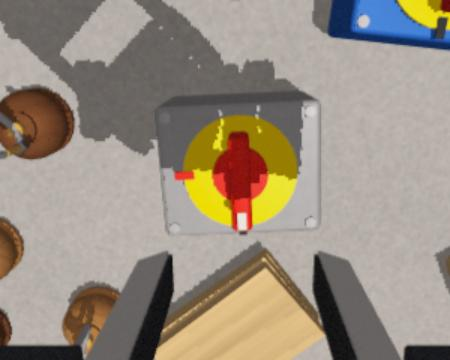

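The isolator is off, with its white mark on the black tick. For an even view of all the feet, I'm turning to yaw 1.57.

```bash
python3 -m creep '{"slide":[[-1,-1,-0.5],[-1,-1,-0.5],[-1,-1,-0.5],[-1,-1,-0.5],[-1,-1,-0.5],[-1,-1,-0.5],[0,0,0],[0,0,0]],"turn":[-0.18,-0.18,-0.18,-0.18,-0.18,-0.18,-0.18,-0.18],"claw":[0.6,0.6,0.6,0.6,0.6,0.6,0.6,0.6]}'
python3 -m creep '{"slide":[[0,0,0],[0,0,0]],"turn":[0,0],"claw":[0.6,0.6]}' >/dev/null
cat > feet.py <<'E'
from h import *
def feet(n):
    s=manip.read_state(); im,d,P=cloud("wrist"); cv2.imwrite(f'pics/{n}.png',cv2.resize(im[0:300,90:420][...,::-1],None,fx=2,fy=2)); print(s["clock"],np.round(s["eef_pos"],1),np.round(s["eef_rot"],3))
    hsv=cv2.cvtColor(im,cv2.COLOR_RGB2HSV)
    o=((hsv[...,0]<15)&(hsv[...,1]>140)&(P[...,2]>146)&(P[...,2]<158)).astype(np.uint8)
    k,L,S,C=cv2.connectedComponentsWithStats(o)
    for i in range(1,k):
        if S[i,4]<30: continue
        rect=cv2.minAreaRect(P[L==i][:,:2].astype(np.float32)); c=np.array(rect[0])
        near=np.linalg.norm(P[...,:2]-c,axis=-1)<33
        hk=near&(P[...,2]>62)&(P[...,2]<116)
        h2=P[hk][:,:2]-c; l=cv2.fitLine(h2.astype(np.float32),cv2.DIST_HUBER,0,.01,.01).ravel()
        u=l[:2]*np.sign(l[0]); t=h2@u; b=hsv[hk][:,1]>110; z=P[hk][:,2]
        print(np.round(c),S[i,4],np.round(rect[1],1),round(rect[2],1),"hook",round(float(np.degrees(np.arctan2(u[1],u[0]))),1),"ext",np.round(np.percentile(t,[2,98]),1),"brass t",np.round(np.median(t[b]),1),b.sum(),"grey t",np.round(np.median(t[~b]),1),(~b).sum(),"px",np.round(C[i]))
E
python3 -c "from feet import *; feet('w4')"
```

```text
clock: 9.48
eef_pos: [540.2, 119.4, 430.8]
eef_rot: [-3.14, 0.0, 1.567]
wrist_force: [0.1, 0.4, -0.3]
finger_gap: 56.4
finger_force: 0.0
9.725 [540.5 118.8 431.2] [-3.141  0.     1.577]
[635. 252.] 74 [ 8.5 16.9] 22.7 hook -26.4 ext [-21.7  18.9] brass t 15.4 62 grey t -9.2 502 px [391.  29.]
[446. 237.] 30 [11.4  1.9] 33.8 hook 27.4 ext [-23.5  16.8] brass t 14.6 43 grey t -8.2 457 px [138.  49.]
[635. 130.] 37 [ 4.2 14.4] 2.8 hook 20.8 ext [-18.8  21.6] brass t 18.3 43 grey t -6.5 367 px [373. 186.]
[439. 120.] 78 [11.2 15.9] 23.5 hook 25.1 ext [-14.7  18.1] brass t 16.6 31 grey t 12.5 205 px [141. 199.]
[445. 122.] 61 [ 3.7 13.1] 23.5 hook 25.1 ext [-20.8  12.1] brass t 10.6 31 grey t 6.4 205 px [150. 196.]
```

View pics/w4.png

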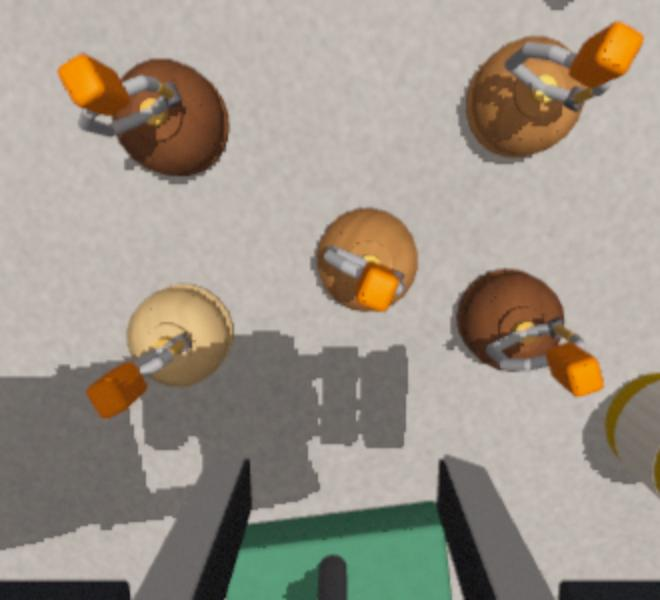

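All hook mouths (brass gate) face roughly +x, with yaws of about ±0.4. Starting with the middle foot, at crop px (378,285).

```bash
python3 -m creep '{"slide":[[0.6,1.5,0],[0.6,3.2,-4],[0,0,-4],[0,0,-3.1],[0,0,0],[0,0,0],[0,0,0],[0,0,0]],"turn":[-0.18,-0.18,-0.04,0,0,0,0,0],"claw":[0.5,0.5,0.5,0.5,0,0,0,0]}' 30
python3 -m creep '{"slide":[[0,0,0],[0,0,0],[0,0,0]],"turn":[0,0,0],"claw":[0,0,0]}'
```

```text
clock: 10.78
eef_pos: [552.8, 165.2, 321.8]
eef_rot: [3.14, -0.001, 1.172]
wrist_force: [-0.1, -0.1, 3.3]
finger_gap: 13.8
finger_force: 30.0
clock: 11.15
eef_pos: [552.8, 165.2, 321.8]
eef_rot: [3.14, -0.001, 1.172]
wrist_force: [1.0, 0.2, 7.5]
finger_gap: 13.9
finger_force: 30.0
```

```bash
python3 -m creep '{"slide":[[0,0,4],[0,0,4],[0,0,4.3],[0,0,4.3],[-2.3,-3.4,0],[-2.3,-3.4,0],[-2.3,-3.4,0],[-2.3,-3.4,0]],"turn":[0,0,0,0,0,0,0,0],"claw":[0,0,0,0,0,0,0,0]}'
python3 -m creep '{"slide":[[0.6,-5,0],[0.6,-5,0],[0.6,-5,0],[0.6,-5,0],[0.6,-5,0],[0.6,-5,0],[0.6,-5,0],[0.6,-5,0]],"turn":[0.068,0.068,0.068,0.068,0.068,0.068,0.068,0.068],"claw":[0,0,0,0,0,0,0,0]}'
python3 -m creep '{"slide":[[0,0,-2.5],[0,0,-2.5],[0,0,0],[0,0,0]],"turn":[0,0,0,0],"claw":[0,0,0,0]}'
python3 - <<'E'
from h import *
im,d,P=cloud("wrist"); save(im,"w5"); s=manip.read_state(); e=s["eef_pos"]; print(e,s["eef_rot"],s["wrist_force"])
b=P[(abs(P[...,2]-201)<7)&(P[...,0]>e[0]+25)&(P[...,1]<0)]
b=b[np.abs((b[:,:2]-[561.5,-220])@[.9895,.1445])<15]
l=cv2.fitLine(b[:,:2].astype(np.float32),cv2.DIST_HUBER,0,.01,.01).ravel(); print(len(b),l,np.percentile(b[:,2],[50,95]))
n=np.array([l[1],-l[0]]); n*=np.sign(n[0]); print("rail x dir",n,"dist TCP->bar",n@(l[2:]-e[:2]))
E
```

```text
clock: 12.15
eef_pos: [459.7, 28.2, 486.6]
eef_rot: [-3.141, 0.0, 1.172]
wrist_force: [1.0, -0.4, -1.6]
finger_gap: 13.4
finger_force: 30.0
clock: 13.15
eef_pos: [508.6, -372.4, 486.5]
eef_rot: [-3.141, -0.0, 1.718]
wrist_force: [0.7, 0.5, -2.1]
finger_gap: 14.0
finger_force: 30.0
clock: 13.65
eef_pos: [508.7, -370.7, 437.9]
eef_rot: [3.141, 0.001, 1.716]
wrist_force: [0.1, 0.0, -1.8]
finger_gap: 14.1
finger_force: 30.0
[ 508.70252391 -370.69220891  438.16006057] [3.14030474e+00 1.42065810e-03 1.71599953e+00] [ 0.43239392  0.76942361 -2.77251764]
3662 [ 1.4155233e-01 -9.8993075e-01  5.7278027e+02 -3.0821515e+02] [203.85450934 205.3625879 ]
rail x dir [0.98993075 0.14155233] dist TCP->bar 72.27630793089526
```

View pics/w5.png

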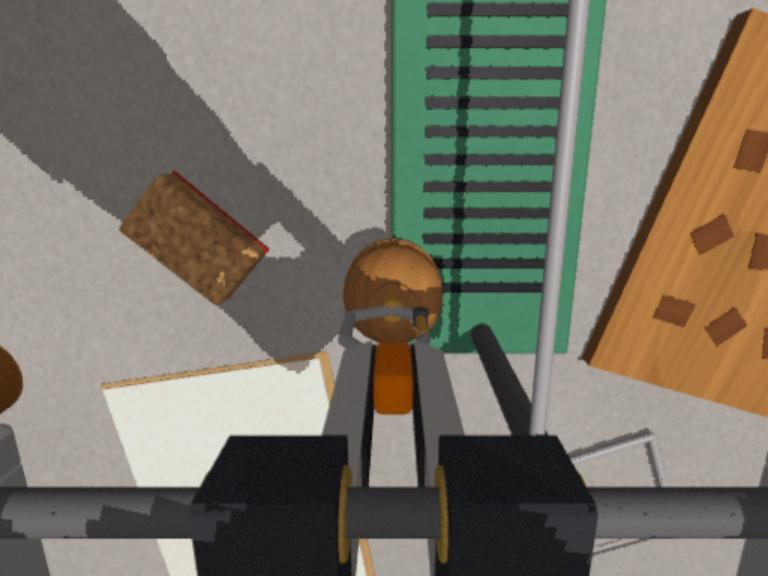

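```bash
python3 -m creep '{"slide":[[2.48,0.35,0],[2.48,0.35,0],[0.69,0.1,0],[0.69,0.1,0],[0.69,0.1,0],[0.69,0.1,0],[0.69,0.1,0],[0,0,0]],"turn":[0,0,0,0,0,0,0,0],"claw":[0,0,0,0,0,0,0,0]}'
```

```text
clock: 14.7
eef_pos: [593.3, -358.6, 436.6]
eef_rot: [3.141, 0.0, 1.716]
wrist_force: [-0.3, 0.0, -2.0]
finger_gap: 13.9
finger_force: 30.0
```

```bash
python3 -c "
from h import *
im,d,P=cloud('wrist'); save(im,'w6',(190,130,410,290),3)"
```

```text
(no output)
```

View pics/w6.png

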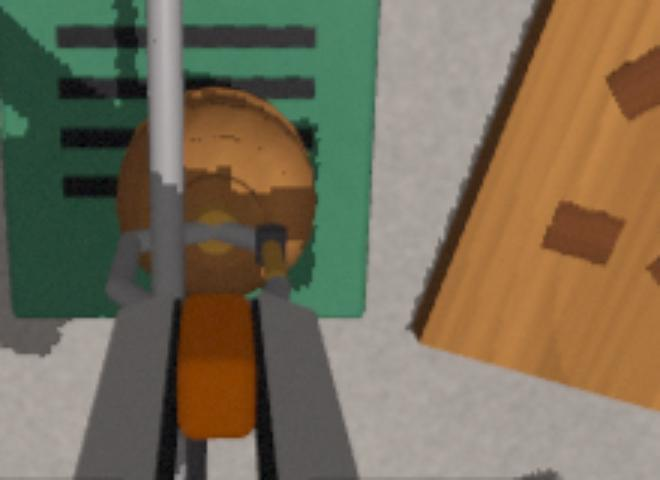

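The bar (crop px 168) is inside the hook between spine and shut gate. Next, centre and lower.

```bash
python3 -m creep '{"slide":[[-0.65,-0.09,0],[-0.65,-0.09,0],[0,0,-0.75],[0,0,-0.75],[0,0,-0.7],[0,0,0],[0,0,0]],"turn":[0,0,0,0,0,0,0],"claw":[0,0,0,0,0,0,0]}'
python3 -m creep '{"slide":[[0,0,-0.1],[0,0,-0.1],[0,0,0],[0,0,0]],"turn":[0,0,0,0],"claw":[0,0,0,0]}'
```

```text
clock: 15.62
eef_pos: [580.0, -360.5, 414.9]
eef_rot: [3.14, 0.001, 1.716]
wrist_force: [5.2, 0.1, 2.5]
finger_gap: 13.8
finger_force: 30.0
clock: 16.12
eef_pos: [579.8, -360.4, 414.5]
eef_rot: [3.139, 0.002, 1.716]
wrist_force: [3.0, 1.1, 11.0]
finger_gap: 13.8
finger_force: 30.0
```

```bash
python3 -m creep '{"slide":[[0,0,0],[0,0,0],[0,0,0],[0,0,2],[0,0,4],[0,0,3],[0.6,4.6,-1],[0.6,4.6,-1]],"turn":[0,0,0,0,0,0,0.03,0.03],"claw":[0.5,0.5,0.5,0.5,0.5,0.5,0.5,0.5]}'
python3 -m creep '{"slide":[[0.6,4.6,-1],[0.6,4.6,-1],[0.6,4.6,0],[0.6,4.6,0],[0.6,4.6,0],[0.6,4.6,0],[0.6,4.6,0],[0.6,4.6,0]],"turn":[0.03,0.03,0.03,0.03,0.03,0.02,0,0],"claw":[0.5,0.5,0.5,0.5,0.5,0.5,0.5,0.5]}'
cat > look.py <<'E'
from h import *
def scene(n):
    im,d,P=cloud("scene"); save(im,n,(100,110,420,320),2)
def feet():  # blocks in the top view + wrist view
    s=manip.read_state(); print(s["clock"],np.round(s["eef_pos"],1),np.round(s["eef_rot"],3))
    for cam in("wrist","top"):
        im,d,P=cloud(cam); hsv=cv2.cvtColor(im,cv2.COLOR_RGB2HSV)
        o=((hsv[...,0]<15)&(hsv[...,1]>140)&(P[...,2]>116)&(P[...,2]<255)&(P[...,1]<300)&(P[...,0]<700)).astype(np.uint8)
        k,L,S,C=cv2.connectedComponentsWithStats(o)
        for i in range(1,k):
            if S[i,4]<8: continue
            q=P[L==i]; q=q[q[:,2]>q[:,2].max()-8]
            r=cv2.minAreaRect(q[:,:2].astype(np.float32)); c=np.median(q[:,:2],0)
            hk=(np.linalg.norm(P[...,:2]-r[0],axis=-1)<33)&(P[...,2]>62)&(P[...,2]<116)
            a=0
            if hk.sum()>60:
                l=cv2.fitLine(P[hk][:,:2].astype(np.float32),cv2.DIST_HUBER,0,.01,.01).ravel(); a=np.arctan(l[1]/l[0])
            print(cam,"c",np.round(r[0]),np.round(c),round(q[:,2].max()),"rect",np.round(r[1],1),round(r[2],1),"hook",round(float(a),2))
E
python3 -c "from look import *; scene('s1'); feet()"
```

```text
clock: 17.12
eef_pos: [591.6, -267.8, 482.2]
eef_rot: [-3.141, -0.0, 1.776]
wrist_force: [0.6, 0.2, -0.0]
finger_gap: 46.6
finger_force: 0.0
clock: 18.12
eef_pos: [639.8, 100.8, 462.5]
eef_rot: [-3.141, 0.0, 1.946]
wrist_force: [-0.2, 0.2, 0.3]
finger_gap: 47.1
finger_force: 0.0
18.175 [639.8 105.7 462.2] [-3.141e+00 -1.000e-03  1.949e+00]
wrist c [636. 248.] [636. 248.] 152 rect [ 3.3 12.9] 51.3 hook -0.45
wrist c [468. 146.] [468. 145.] 150 rect [ 3.4 14.8] 15.2 hook 0.48
wrist c [638. 137.] [637. 137.] 151 rect [12.2  2.4] 32.9 hook 0.38
top c [638. 253.] [638. 252.] 157 rect [13.7 10.9] 65.2 hook 0.0
top c [ 579. -360.] [ 579. -360.] 249 rect [10.9 12.5] 86.0 hook 0.0
top c [ 601. -353.] [ 602. -353.] 142 rect [ 4.5 16.6] 28.5 hook 0.0
top c [ 575. -354.] [ 576. -355.] 149 rect [ 9.1 11.7] 42.2 hook 0.0
top c [ 584. -374.] [ 583. -373.] 145 rect [ 6.8 10. ] 39.0 hook 0.0
top c [441. 242.] [442. 242.] 158 rect [10.1 12.5] 7.7 hook 0.0
top c [ 121. -659.] [ 122. -660.] 126 rect [36.4 36.7] 67.3 hook -0.21
```

View pics/s1.png

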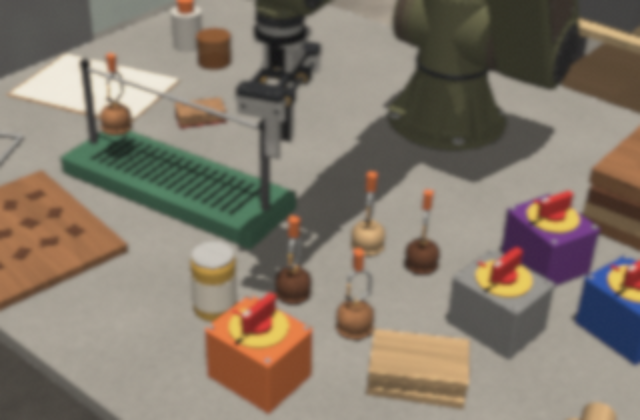

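Foot 1 hangs at crop px (115,120), and the pale foot has been knocked toward about (465,143). I'll go on with B.

```bash
python3 -m creep '{"slide":[[-0.3,3.1,-2],[0,0,-5],[0,0,-5],[0,0,-2.1],[0,0,0],[0,0,0],[0,0,0],[0,0,0]],"turn":[0,0,0,0,0,0,0,0],"claw":[0.5,0.5,0.5,0.5,0.5,0,0,0]}' 30
python3 -m creep '{"slide":[[0,0,0],[0,0,0],[0,0,0]],"turn":[0,0,0],"claw":[0,0,0]}'
```

```text
clock: 19.27
eef_pos: [636.8, 130.3, 322.5]
eef_rot: [3.14, 0.0, 1.946]
wrist_force: [0.8, 0.2, 0.5]
finger_gap: 20.2
finger_force: 0.2
clock: 19.65
eef_pos: [636.8, 130.4, 321.7]
eef_rot: [3.142, 0.0, 1.946]
wrist_force: [0.1, 0.3, 1.0]
finger_gap: 13.5
finger_force: 30.0
```

```bash
python3 -m creep '{"slide":[[0,0,4],[0,0,4.5],[0,0,4.5],[0,0,4],[-4.4,-2.5,0],[-4.4,-2.5,0],[-4.4,-2.5,0],[-4.5,-2.5,0]],"turn":[0,0,0,0,0,0,0,0],"claw":[0,0,0,0,0,0,0,0]}'
python3 -m creep '{"slide":[[0.56,-4.73,0],[0.56,-4.73,0],[0.56,-4.73,0],[0.56,-4.73,0],[0.56,-4.73,0],[0.56,-4.73,0],[0.56,-4.75,0],[0,0,-3.4]],"turn":[-0.033,-0.033,-0.033,-0.033,-0.033,-0.033,-0.033,0],"claw":[0,0,0,0,0,0,0,0]}'
python3 -m creep '{"slide":[[0,0,-2.0],[0,0,0],[0,0,0],[0,0,0]],"turn":[0,0,0,0],"claw":[0,0,0,0]}'
```

```text
clock: 20.65
eef_pos: [458.2, 29.8, 491.4]
eef_rot: [-3.141, -0.0, 1.946]
wrist_force: [0.2, -1.1, -1.4]
finger_gap: 13.6
finger_force: 30.0
clock: 21.65
eef_pos: [498.7, -303.6, 458.2]
eef_rot: [3.14, 0.002, 1.711]
wrist_force: [0.2, -0.4, -3.1]
finger_gap: 13.8
finger_force: 30.0
clock: 22.15
eef_pos: [499.0, -300.8, 438.8]
eef_rot: [3.14, 0.001, 1.715]
wrist_force: [-0.4, 0.6, -1.9]
finger_gap: 14.2
finger_force: 30.0
```

```bash
python3 -m creep '{"slide":[[2.48,0.35,0],[2.48,0.35,0],[0.69,0.1,0],[0.69,0.1,0],[0.69,0.1,0],[0.69,0.1,0],[0.69,0.1,0],[0,0,0]],"turn":[0,0,0,0,0,0,0,0],"claw":[0,0,0,0,0,0,0,0]}'
python3 -c "
from h import *
im,d,P=cloud('wrist'); save(im,'w7',(190,130,410,290),3)"
```

```text
clock: 23.15
eef_pos: [583.5, -288.8, 437.7]
eef_rot: [3.141, 0.0, 1.715]
wrist_force: [-0.2, 0.0, -2.9]
finger_gap: 13.8
finger_force: 30.0
```

View pics/w7.png

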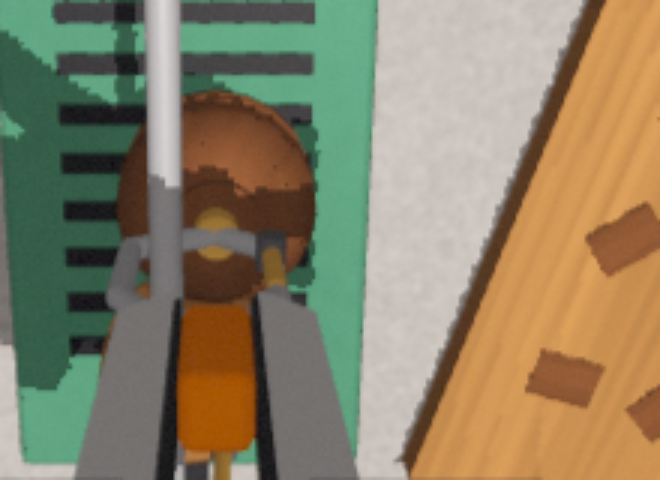

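The bar sits between the spine and the shut gate.

```bash
python3 -m creep '{"slide":[[-0.65,-0.09,0],[-0.65,-0.09,0],[0,0,-0.75],[0,0,-0.75],[0,0,-0.8],[0,0,-0.1],[0,0,0]],"turn":[0,0,0,0,0,0,0],"claw":[0,0,0,0,0,0,0]}'
python3 -m creep '{"slide":[[0,0,0],[0,0,0],[0,0,0],[0,0,2],[0,0,4],[0,0,3],[0.5,4.6,-1],[0.5,4.6,-1]],"turn":[0,0,0,0,0,0,-0.06,-0.06],"claw":[0.5,0.5,0.5,0.5,0.5,0.5,0.5,0.5]}'
python3 -m creep '{"slide":[[0.5,4.6,-1],[0.5,4.6,-1],[0.5,4.6,0],[0.5,4.6,0],[0.5,4.6,0],[0.5,4.6,0],[0.5,4.6,0],[0.5,4.6,0]],"turn":[-0.06,-0.06,-0.06,-0.06,-0.06,-0.06,-0.06,-0.06],"claw":[0.5,0.5,0.5,0.5,0.5,0.5,0.5,0.5]}'
python3 -m creep '{"slide":[[0,0,0]],"turn":[0],"claw":[0.5]}'
python3 -c "from look import *; feet()"
```

```text
clock: 24.08
eef_pos: [570.5, -290.5, 414.2]
eef_rot: [3.139, 0.001, 1.715]
wrist_force: [5.8, -0.4, 3.1]
finger_gap: 13.9
finger_force: 30.0
clock: 25.08
eef_pos: [579.9, -197.9, 483.4]
eef_rot: [3.141, 0.0, 1.592]
wrist_force: [0.4, -0.5, -0.2]
finger_gap: 47.0
finger_force: 0.0
clock: 26.08
eef_pos: [620.0, 170.8, 463.6]
eef_rot: [-3.142, 0.0, 1.113]
wrist_force: [0.5, -0.5, 1.2]
finger_gap: 46.7
finger_force: 0.0
clock: 26.2
eef_pos: [619.9, 172.0, 463.0]
eef_rot: [-3.141, 0.0, 1.118]
wrist_force: [0.6, -1.0, 0.1]
finger_gap: 46.7
finger_force: 0.0
26.2 [619.9 172.  463. ] [-3.141  0.     1.118]
wrist c [648. 256.] [648. 256.] 150 rect [5.  0.5] 72.5 hook -0.45
wrist c [448. 242.] [448. 242.] 151 rect [17.1  7.8] 78.4 hook 0.48
wrist c [463. 144.] [465. 145.] 153 rect [13.8 15.5] 25.0 hook 0.36
top c [ 580. -359.] [ 579. -359.] 248 rect [13.9 14.4] 42.7 hook 0.0
top c [ 572. -292.] [ 571. -292.] 249 rect [12.7 14.8] 8.1 hook 0.0
top c [ 582. -376.] [ 582. -376.] 143 rect [9.8 7.7] 72.6 hook 0.0
top c [ 569. -278.] [ 569. -278.] 142 rect [ 8.4 21. ] 11.8 hook 0.0
top c [ 555. -287.] [ 555. -286.] 143 rect [9.9 6.4] 21.0 hook 0.0
top c [ 121. -660.] [ 122. -659.] 124 rect [38.1 38.7] 29.6 hook -0.14
```

```bash
python3 -m creep '{"slide":[[0.85,4.0,0],[0.8,4.05,-2],[0,0,-5],[0,0,-5],[0,0,-2.1],[0,0,0],[0,0,0],[0,0,0]],"turn":[0,0,0,0,0,0,0,0],"claw":[0.5,0.5,0.5,0.5,0.5,0.5,0,0]}' 30
python3 -m creep '{"slide":[[0,0,0],[0,0,0],[0,0,0],[0,0,0]],"turn":[0,0,0,0],"claw":[0,0,0,0]}'
```

```text
clock: 27.3
eef_pos: [636.7, 249.5, 324.3]
eef_rot: [3.14, -0.002, 1.115]
wrist_force: [0.1, -0.2, 0.6]
finger_gap: 30.4
finger_force: 0.0
clock: 27.8
eef_pos: [636.6, 249.8, 323.0]
eef_rot: [3.141, -0.0, 1.115]
wrist_force: [-0.8, -0.6, 3.3]
finger_gap: 13.7
finger_force: 30.0
```

```bash
python3 -m creep '{"slide":[[0,0,5],[0,0,6],[0,0,6],[-3.5,-4.4,0],[-3.5,-4.4,0],[-3.5,-4.4,0],[-3.5,-4.4,0],[-3.6,-4.4,0]],"turn":[0,0,0,0,0,0,0,0],"claw":[0,0,0,0,0,0,0,0]}'
python3 -m creep '{"slide":[[0.48,-4.37,0],[0.48,-4.37,0],[0.48,-4.37,0],[0.48,-4.37,0],[0.48,-4.37,0],[0.48,-4.37,0],[0,0,-2.7],[0,0,-2.7]],"turn":[0.1,0.1,0.1,0.1,0.1,0.1,0,0],"claw":[0,0,0,0,0,0,0,0]}'
python3 -m creep '{"slide":[[0,0,0],[0,0,0],[0,0,0]],"turn":[0,0,0],"claw":[0,0,0]}'
```

```text
clock: 28.8
eef_pos: [459.2, 28.7, 492.3]
eef_rot: [-3.141, 0.0, 1.115]
wrist_force: [0.8, -0.4, -0.8]
finger_gap: 13.9
finger_force: 30.0
clock: 29.8
eef_pos: [489.2, -232.9, 437.4]
eef_rot: [-3.141, -0.0, 1.714]
wrist_force: [-0.1, 0.4, -1.7]
finger_gap: 13.5
finger_force: 30.0
clock: 30.18
eef_pos: [489.4, -232.3, 439.9]
eef_rot: [3.14, 0.001, 1.715]
wrist_force: [-0.4, 0.4, -1.4]
finger_gap: 13.7
finger_force: 30.0
```

```bash
python3 -m creep '{"slide":[[2.48,0.35,0],[2.48,0.35,0],[0.69,0.1,0],[0.69,0.1,0],[0.69,0.1,0],[0.69,0.1,0],[0.69,0.1,0],[0,0,0]],"turn":[0,0,0,0,0,0,0,0],"claw":[0,0,0,0,0,0,0,0]}'
python3 -c "
from h import *
im,d,P=cloud('wrist'); save(im,'w8',(190,130,410,290),3)"
```

```text
clock: 31.18
eef_pos: [573.9, -220.2, 438.7]
eef_rot: [3.141, 0.0, 1.715]
wrist_force: [-0.1, -0.1, -1.5]
finger_gap: 14.1
finger_force: 30.0
```

View pics/w8.png

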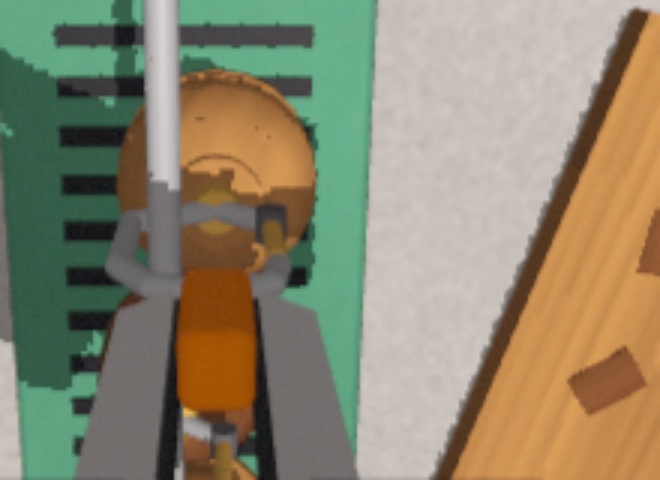

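Clipped; gate shut.

```bash
python3 -m creep '{"slide":[[-0.65,-0.09,0],[-0.65,-0.09,0],[0,0,-0.75],[0,0,-0.75],[0,0,-0.8],[0,0,-0.15],[0,0,0]],"turn":[0,0,0,0,0,0,0],"claw":[0,0,0,0,0,0,0]}'
python3 -m creep '{"slide":[[0,0,0],[0,0,0],[0,0,0],[0,0,2],[0,0,4],[0,0,3],[-1.4,4.6,-1],[-1.4,4.6,-1]],"turn":[0,0,0,0,0,0,0.041,0.041],"claw":[0.5,0.5,0.5,0.5,0.5,0.5,0.5,0.5]}'
python3 -m creep '{"slide":[[-1.4,4.6,-1],[-1.4,4.6,-1],[-1.4,4.6,0],[-1.4,4.6,0],[-1.4,4.6,0],[0,0,0],[0,0,0]],"turn":[0.041,0.041,0.041,0.041,0.041,0,0],"claw":[0.5,0.5,0.5,0.5,0.5,0.5,0.5]}'
python3 -c "from look import *; feet()"
```

```text
clock: 32.1
eef_pos: [560.9, -222.0, 415.1]
eef_rot: [3.138, 0.001, 1.715]
wrist_force: [4.6, 1.8, 5.7]
finger_gap: 13.8
finger_force: 30.0
clock: 33.1
eef_pos: [531.9, -129.4, 483.8]
eef_rot: [3.142, 0.0, 1.797]
wrist_force: [0.5, 0.3, -0.8]
finger_gap: 46.8
finger_force: 0.0
clock: 33.98
eef_pos: [462.6, 99.5, 464.1]
eef_rot: [3.142, 0.0, 2.002]
wrist_force: [-0.3, -0.3, -0.1]
finger_gap: 46.7
finger_force: 0.0
33.975 [462.6  99.5 464.1] [3.142 0.    2.002]
wrist c [440. 238.] [439. 236.] 152 rect [ 7.9 17.1] 68.8 hook 0.43
wrist c [447. 248.] [447. 248.] 150 rect [0.2 5.1] 26.9 hook 0.43
wrist c [457. 148.] [456. 150.] 151 rect [15.2  6.3] 57.4 hook 0.47
top c [ 579. -359.] [ 579. -358.] 249 rect [13.  15.5] 1.5 hook 0.0
top c [ 572. -293.] [ 571. -292.] 248 rect [13.  15.7] 1.6 hook 0.0
top c [ 582. -209.] [ 581. -209.] 138 rect [ 4.9 16.5] 0.1 hook 0.0
top c [ 561. -216.] [ 560. -216.] 248 rect [12.3 14.7] 2.5 hook 0.0
top c [ 582. -376.] [ 584. -376.] 144 rect [10.   9.7] 6.9 hook 0.0
top c [ 562. -281.] [ 567. -282.] 145 rect [15.9 19.4] 89.2 hook 0.0
top c [ 554. -208.] [ 555. -208.] 144 rect [28.6 17.1] 38.1 hook 0.0
top c [461. 143.] [461. 144.] 155 rect [12.7 14. ] 28.1 hook 0.0
top c [442. 242.] [442. 241.] 155 rect [12.7 15.4] 30.5 hook 0.0
top c [ 122. -658.] [ 121. -659.] 126 rect [39.2 34.7] 88.8 hook -0.32
```

```bash
python3 -m creep '{"slide":[[0,4.5,-1],[0,0,-5],[0,0,-5],[0,0,-3.2],[0,0,0],[0,0,0],[0,0,0],[0,0,0]],"turn":[0.02,0,0,0,0,0,0,0],"claw":[0.5,0.5,0.5,0.5,0.5,0,0,0]}' 30
python3 -m creep '{"slide":[[0,0,0],[0,0,0],[0,0,0],[0,0,0]],"turn":[0,0,0,0],"claw":[0,0,0,0]}'
```

```text
clock: 35.08
eef_pos: [462.6, 144.8, 323.0]
eef_rot: [3.14, 0.0, 2.022]
wrist_force: [0.5, 0.0, -0.1]
finger_gap: 20.5
finger_force: 0.0
clock: 35.58
eef_pos: [462.5, 144.8, 322.5]
eef_rot: [3.141, 0.0, 2.022]
wrist_force: [-1.9, -0.9, 5.2]
finger_gap: 13.6
finger_force: 30.0
```

```bash
python3 -m creep '{"slide":[[0,0,5],[0,0,6],[0,0,6],[0.24,-4.39,0],[0.24,-4.39,0],[0.24,-4.39,0],[0.24,-4.39,0],[0.24,-4.39,0]],"turn":[0,0,0,-0.044,-0.044,-0.044,-0.044,-0.044],"claw":[0,0,0,0,0,0,0,0]}'
python3 -m creep '{"slide":[[0.24,-4.39,0],[0.24,-4.39,0],[0,0,-2.7],[0,0,-2.75],[0,0,0],[0,0,0],[0,0,0]],"turn":[-0.044,-0.044,0,0,0,0,0],"claw":[0,0,0,0,0,0,0]}'
```

```text
clock: 36.58
eef_pos: [474.3, -76.1, 491.9]
eef_rot: [-3.141, -0.0, 1.8]
wrist_force: [-0.3, 0.8, -1.8]
finger_gap: 13.6
finger_force: 30.0
clock: 37.45
eef_pos: [479.3, -162.4, 438.8]
eef_rot: [3.14, 0.001, 1.714]
wrist_force: [0.1, 0.3, -0.8]
finger_gap: 14.3
finger_force: 30.0
```

```bash
python3 -m creep '{"slide":[[2.48,0.35,0],[2.48,0.35,0],[0.69,0.1,0],[0.69,0.1,0],[0.69,0.1,0],[0.69,0.1,0],[0.69,0.1,0],[0,0,0]],"turn":[0,0,0,0,0,0,0,0],"claw":[0,0,0,0,0,0,0,0]}'
python3 - <<'E'
from h import *
im,d,P=cloud("wrist"); hsv=cv2.cvtColor(im,cv2.COLOR_RGB2HSV); e=manip.read_state()["eef_pos"]
# bar x offset relative to foot axis, brass gate location near hook
r=(P[...,:2]-e[:2])@np.array([.99,.1416]); t=(P[...,:2]-e[:2])@np.array([-.1416,.99])
b=(abs(P[...,2]-201)<6)&(t>25)&(t<80)&(abs(r)<40); print("bar r",np.median(r[b]),b.sum())
g=(hsv[...,1]>110)&(hsv[...,0]>15)&(hsv[...,0]<30)&(P[...,2]>180)&(P[...,2]<215)&(abs(r)<25)&(abs(t)<12); print("brass",np.percentile(r[g],[5,50,95]) if g.any() else 0,g.sum())
E
```

```text
clock: 38.45
eef_pos: [563.8, -150.4, 437.7]
eef_rot: [3.141, 0.0, 1.714]
wrist_force: [-0.4, 1.0, -2.5]
finger_gap: 13.7
finger_force: 30.0
bar r -12.207906093593728 983
brass [11.70748135 13.6453522  15.96817153] 79
```

Bar at −12 mm, gate shut. Lower, release and fetch the last foot.

```bash
python3 -m creep '{"slide":[[-0.65,-0.09,0],[-0.6,-0.08,0],[0,0,-0.75],[0,0,-0.75],[0,0,-0.75],[0,0,-0.15],[0,0,0]],"turn":[0,0,0,0,0,0,0],"claw":[0,0,0,0,0,0,0]}'
python3 -m creep '{"slide":[[0,0,0],[0,0,0],[0,0,0],[0,0,2],[0,0,4],[0,0,3],[-1.4,4.35,-1],[-1.4,4.35,-1]],"turn":[0,0,0,0,0,0,0.038,0.038],"claw":[0.5,0.5,0.5,0.5,0.5,0.5,0.5,0.5]}'
python3 -m creep '{"slide":[[-1.4,4.35,-1],[-1.4,4.35,-1],[-1.4,4.35,0],[-1.4,4.35,0],[-1.4,4.35,0],[-1.4,4.35,0],[0,0,0],[0,0,0]],"turn":[0.038,0.038,0.038,0.038,0.038,0.038,0,0],"claw":[0.5,0.5,0.5,0.5,0.5,0.5,0.5,0.5]}'
python3 -c "from look import *; feet()"
```

```text
clock: 39.38
eef_pos: [551.2, -152.1, 414.5]
eef_rot: [3.138, 0.001, 1.714]
wrist_force: [3.3, 0.8, 7.0]
finger_gap: 13.7
finger_force: 30.0
clock: 40.38
eef_pos: [522.3, -64.4, 483.4]
eef_rot: [3.141, 0.0, 1.79]
wrist_force: [0.8, 0.0, 0.3]
finger_gap: 47.1
finger_force: 0.0
clock: 41.38
eef_pos: [439.0, 195.5, 463.6]
eef_rot: [-3.141, 0.0, 2.018]
wrist_force: [0.1, -0.0, -0.3]
finger_gap: 47.5
finger_force: 0.0
41.375 [439.  195.5 463.6] [-3.141  0.     2.018]
wrist c [437. 245.] [436. 246.] 152 rect [17.7  8.4] 72.3 hook 0.5
top c [ 579. -358.] [ 579. -359.] 250 rect [14.2 11.9] 86.9 hook 0.0
top c [ 572. -293.] [ 571. -292.] 247 rect [15.8 13.3] 89.7 hook 0.0
top c [ 582. -210.] [ 583. -211.] 139 rect [ 6.3 17.5] 27.7 hook 0.0
top c [ 560. -217.] [ 561. -217.] 250 rect [12.6 14.4] 0.7 hook 0.0
top c [ 551. -153.] [ 550. -153.] 247 rect [12.1 13.1] 2.0 hook 0.0
top c [ 583. -375.] [ 583. -375.] 145 rect [6.6 8.9] 4.6 hook 0.0
top c [ 563. -283.] [ 566. -285.] 146 rect [19.8 13.9] 18.2 hook 0.0
top c [ 554. -208.] [ 553. -208.] 144 rect [18.1 20. ] 89.5 hook 0.0
top c [ 122. -659.] [ 122. -660.] 125 rect [40.8 35.3] 86.5 hook -0.2
```

```bash
python3 -m creep '{"slide":[[0.2,4.6,-1],[0,0,-5],[0,0,-5],[0,0,-3.1],[0,0,0],[0,0,0],[0,0,0],[0,0,0]],"turn":[0.01,0,0,0,0,0,0,0],"claw":[0.5,0.5,0.5,0.5,0.5,0,0,0]}' 30
python3 -m creep '{"slide":[[0,0,0],[0,0,0],[0,0,0],[0,0,0]],"turn":[0,0,0,0],"claw":[0,0,0,0]}'
```

```text
clock: 42.48
eef_pos: [441.0, 241.8, 323.6]
eef_rot: [3.14, 0.0, 2.028]
wrist_force: [-0.4, -0.5, -0.4]
finger_gap: 20.3
finger_force: 0.0
clock: 42.98
eef_pos: [441.0, 241.8, 323.0]
eef_rot: [3.141, 0.0, 2.028]
wrist_force: [-1.3, -0.2, 5.2]
finger_gap: 13.9
finger_force: 30.0
```

```bash
python3 -m creep '{"slide":[[0,0,5],[0,0,6],[0,0,6],[0.35,-4.19,0],[0.35,-4.19,0],[0.35,-4.19,0],[0.35,-4.19,0],[0.35,-4.19,0]],"turn":[0,0,0,-0.039,-0.039,-0.039,-0.039,-0.039],"claw":[0,0,0,0,0,0,0,0]}'
python3 -m creep '{"slide":[[0.35,-4.19,0],[0.35,-4.19,0],[0.35,-4.19,0],[0,0,-2.7],[0,0,-2.75],[0,0,0],[0,0,0],[0,0,0]],"turn":[-0.039,-0.039,-0.039,0,0,0,0,0],"claw":[0,0,0,0,0,0,0,0]}'
```

```text
clock: 43.98
eef_pos: [458.3, 31.0, 492.3]
eef_rot: [-3.141, -0.0, 1.832]
wrist_force: [-0.0, -0.3, -1.5]
finger_gap: 13.8
finger_force: 30.0
clock: 44.98
eef_pos: [468.9, -93.3, 439.2]
eef_rot: [3.14, 0.001, 1.716]
wrist_force: [0.1, 0.2, -1.0]
finger_gap: 14.1
finger_force: 30.0
```

```bash
python3 -m creep '{"slide":[[2.48,0.35,0],[2.48,0.35,0],[0.69,0.1,0],[0.69,0.1,0],[0.69,0.1,0],[0.69,0.1,0],[0.69,0.1,0],[0,0,0]],"turn":[0,0,0,0,0,0,0,0],"claw":[0,0,0,0,0,0,0,0]}'
python3 - <<'E'
from h import *
im,d,P=cloud("wrist"); hsv=cv2.cvtColor(im,cv2.COLOR_RGB2HSV); e=manip.read_state()["eef_pos"]
r=(P[...,:2]-e[:2])@np.array([.99,.1416]); t=(P[...,:2]-e[:2])@np.array([-.1416,.99])
b=(abs(P[...,2]-201)<6)&(t>25)&(t<50)&(abs(r)<40); print("bar r",np.median(r[b]),b.sum())
g=(hsv[...,1]>110)&(hsv[...,0]>15)&(hsv[...,0]<30)&(P[...,2]>180)&(P[...,2]<215)&(abs(r)<25)&(abs(t)<12); print("brass",np.percentile(r[g],[5,50,95]) if g.any() else 0,g.sum())
E
```

```text
clock: 45.98
eef_pos: [553.4, -81.3, 438.2]
eef_rot: [3.141, 0.0, 1.716]
wrist_force: [-0.1, -0.0, -1.1]
finger_gap: 13.2
finger_force: 30.0
bar r -11.879146257887324 281
brass [11.73307626 13.66864513 16.05040572] 77
```

```bash
python3 -m creep '{"slide":[[-0.65,-0.09,0],[-0.55,-0.08,0],[0,0,-0.75],[0,0,-0.75],[0,0,-0.75],[0,0,-0.15],[0,0,0]],"turn":[0,0,0,0,0,0,0],"claw":[0,0,0,0,0,0,0]}'
python3 -m creep '{"slide":[[0,0,0],[0,0,0],[0,0,0],[0,0,2],[0,0,4],[0,0,2],[-0.46,4.56,0],[-0.46,4.56,0]],"turn":[0,0,0,0,0,0,0.12,0.12],"claw":[0.5,0.5,0.5,0.5,0.5,0.5,0.5,0.5]}'
python3 -m creep '{"slide":[[-0.46,4.56,0],[-0.46,4.56,0],[-0.46,4.56,0],[-0.46,4.56,0],[-0.46,4.56,0],[-0.46,4.56,0],[-0.46,4.56,0],[-0.46,4.56,0]],"turn":[0.12,0.12,0.12,0.12,0.12,0.12,0.12,0.12],"claw":[0.5,0.5,0.5,0.5,0.5,0.5,0.5,0.5]}'
python3 -m creep '{"slide":[[-0.45,4.55,0],[0,0,0],[0,0,0]],"turn":[0.124,0,0],"claw":[0.5,0.5,0.5]}'
python3 -c "
from h import *
im,d,P=cloud('scene'); save(im,'s2',(90,100,350,260),3)
im,d,P=cloud('wrist'); e=manip.read_state(); print(e['eef_pos'],e['eef_rot'])
for r in manip.cut_out('handle_grip','wrist')[:3]:
    q=P[r['mask']]; q=q[(q[:,2]>128)&(q[:,2]<146)][:,:2].astype(np.float32)
    if len(q)>20: print(cv2.minAreaRect(q), np.median(q,0))
"
```

```text
clock: 46.9
eef_pos: [541.3, -83.0, 415.0]
eef_rot: [3.139, 0.001, 1.716]
wrist_force: [2.8, 0.9, 7.1]
finger_gap: 13.7
finger_force: 30.0
clock: 47.9
eef_pos: [531.5, 8.9, 494.1]
eef_rot: [3.141, 0.0, 1.959]
wrist_force: [0.5, -0.1, -0.4]
finger_gap: 47.0
finger_force: 0.0
clock: 48.9
eef_pos: [494.6, 374.4, 494.0]
eef_rot: [-3.141, -0.0, 2.92]
wrist_force: [0.8, 0.3, 0.1]
finger_gap: 47.2
finger_force: 0.0
clock: 49.28
eef_pos: [490.6, 418.1, 493.9]
eef_rot: [-3.141, -0.0, 3.039]
wrist_force: [0.6, -0.5, -0.2]
finger_gap: 47.0
finger_force: 0.0
[490.80001587 417.41580239 494.36850194] [3.14155581e+00 1.91404513e-04 3.03791375e+00]
((489.02655029296875, 417.7628173828125), (13.865303993225098, 62.52640914916992), 84.33061981201172) [487.41058 418.1485 ]
((368.38153076171875, 574.2274780273438), (14.401642799377441, 63.94590377807617), 76.52214813232422) [367.5558 572.7242]
((321.51690673828125, 387.9288024902344), (15.086041450500488, 13.880265235900879), 81.24736022949219) [322.5494  388.17645]
```

View pics/s2.png

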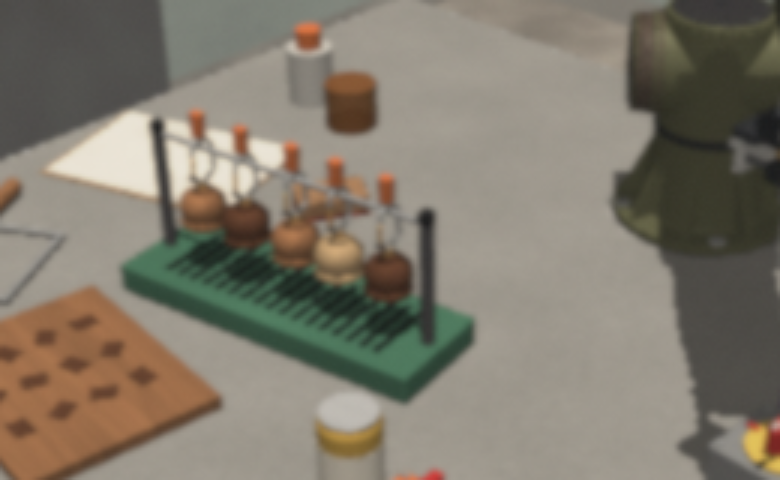

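All five hang on the bar (crop px x≈200–388), so the blower goes back on.

```bash
python3 -m creep '{"slide":[[0,0,-5],[0,0,-5],[0,0,-5],[0,0,-3.2],[0,0,0],[0,0,0],[0,0,0],[0,0,0]],"turn":[0,0,0,0,0,0,0,0],"claw":[0.5,0.5,0.5,0.5,0.5,0,0,0]}' 30
python3 -m creep '{"slide":[[0,0,0],[0,0,0],[0,0,0],[0,0,0]],"turn":[0,0,0,0],"claw":[0,0,0,0]}'
python3 -m creep '{"slide":[[0,0,0],[0,0,0],[0,0,0],[0,0,0],[0,0,0],[0,0,0],[0,0,0],[0,0,0]],"turn":[-0.17,-0.17,-0.17,-0.17,-0.17,-0.17,-0.17,-0.17],"claw":[0,0,0,0,0,0,0,0]}'
python3 -m creep '{"slide":[[0,0,0],[0,0,0],[0,0,0],[0,0,0],[0,0,0],[0,0,5],[0,0,5],[0,0,5]],"turn":[-0.17,0,0,0,0,0,0,0],"claw":[0,0,0.5,0.5,0.5,0.5,0.5,0.5]}'
python3 -c "
from h import *
im,d,P=cloud('wrist'); save(im,'w9',(100,60,400,300),1.5)"
```

```text
clock: 50.42
eef_pos: [490.5, 418.4, 313.2]
eef_rot: [3.141, 0.001, 3.04]
wrist_force: [0.5, 0.0, 0.2]
finger_gap: 20.3
finger_force: 0.0
clock: 50.92
eef_pos: [490.6, 418.1, 312.9]
eef_rot: [-3.141, 0.0, 3.04]
wrist_force: [-2.7, -5.6, 5.7]
finger_gap: 13.9
finger_force: 30.0
clock: 51.92
eef_pos: [490.5, 418.0, 312.9]
eef_rot: [-3.142, 0.001, 1.674]
wrist_force: [-2.7, -6.0, 5.3]
finger_gap: 13.9
finger_force: 30.0
clock: 52.92
eef_pos: [490.3, 418.3, 463.8]
eef_rot: [3.142, -0.0, 1.51]
wrist_force: [0.4, 0.0, 0.1]
finger_gap: 47.0
finger_force: 0.0
```

View pics/w9.png

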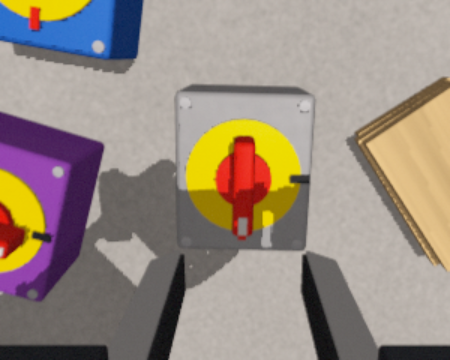

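The handle is on again, its mark on the −y tick. I'll wait and check for swing.

```bash
cat > sw.py <<'E'
from h import *
F=[]
for i in range(10):
    im,_=manip.camera("scene"); F.append(cv2.GaussianBlur(im,(5,5),0).astype(float)[125:215,130:240])
    
F=np.array(F); sd=F.std(0).max(-1); print(manip.read_state()["clock"],"temporal sd 99pct, max",np.percentile(sd,99),sd.max())
E
python3 sw.py
W='x'; python3 -m creep '{"slide":[[0,0,0],[0,0,0],[0,0,0],[0,0,0],[0,0,0],[0,0,0],[0,0,0],[0,0,0]],"turn":[0,0,0,0,0,0,0,0],"claw":[0.5,0.5,0.5,0.5,0.5,0.5,0.5,0.5]}' >/dev/null
python3 -m creep '{"slide":[[0,0,0],[0,0,0],[0,0,0],[0,0,0],[0,0,0],[0,0,0],[0,0,0],[0,0,0]],"turn":[0,0,0,0,0,0,0,0],"claw":[0.5,0.5,0.5,0.5,0.5,0.5,0.5,0.5]}' >/dev/null
python3 -m creep '{"slide":[[0,0,0],[0,0,0],[0,0,0],[0,0,0],[0,0,0],[0,0,0],[0,0,0],[0,0,0]],"turn":[0,0,0,0,0,0,0,0],"claw":[0.5,0.5,0.5,0.5,0.5,0.5,0.5,0.5]}' >/dev/null
python3 -m creep '{"slide":[[0,0,0],[0,0,0],[0,0,0],[0,0,0],[0,0,0],[0,0,0],[0,0,0],[0,0,0]],"turn":[0,0,0,0,0,0,0,0],"claw":[0.5,0.5,0.5,0.5,0.5,0.5,0.5,0.5]}' >/dev/null
python3 sw.py
```

```text
53.475 temporal sd 99pct, max 0.5 0.66332495807108
57.975 temporal sd 99pct, max 0.5 0.7000000000000001
```

```bash
python3 -m creep '{"slide":[[0,0,0],[0,0,0],[0,0,0],[0,0,0],[0,0,0],[0,0,0],[0,0,0],[0,0,0]],"turn":[0,0,0,0,0,0,0,0],"claw":[0.5,0.5,0.5,0.5,0.5,0.5,0.5,0.5]}' >/dev/null
python3 -m creep '{"slide":[[0,0,0],[0,0,0],[0,0,0],[0,0,0],[0,0,0],[0,0,0],[0,0,0],[0,0,0]],"turn":[0,0,0,0,0,0,0,0],"claw":[0.5,0.5,0.5,0.5,0.5,0.5,0.5,0.5]}' >/dev/null
python3 sw.py; python3 -c "from look import *; feet()" | grep -E " 2[45][0-9] rect"
```

```text
60.475 temporal sd 99pct, max 0.5 0.6403124237432849
top c [ 579. -359.] [ 579. -359.] 250 rect [12.7 14.5] 0.3 hook 0.0
top c [ 572. -293.] [ 571. -292.] 249 rect [12.4 15. ] 2.0 hook 0.0
top c [ 561. -216.] [ 561. -217.] 249 rect [12.5 14.2] 1.8 hook 0.0
top c [ 550. -153.] [ 550. -153.] 248 rect [11.2 11.7] 0.7 hook 0.0
top c [542. -83.] [542. -83.] 247 rect [11.9 13.1] 5.3 hook 0.0
```

All five hang upright and still (block tops near 248 mm), and the blower is on.

```bash
python3 -c "from cell import manip; print(manip.sign_off())"
```

```text
the job is handed in; nothing more can be done
None
```

Job handed in at about 61 s on the robot clock: the blower was switched off first, all five bun feet were clipped onto the rail with gates shut, and the blower is back on with none swinging; I didn't measure the oil tin, sanding block or boards again at the end, but nothing touched them that I could see.

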